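# Index the depth-stop turret of a pin press and press the pin to depth

### The arm

A 7-joint arm with a two-finger parallel gripper is mounted at the origin on a cart in front of the work surface, level with it; the furniture and walls round the work are solid. World frame = base frame: x ahead of the robot, y to its left, z up, the work surface at z = 0. Lengths are in m, angles in rad, forces in N, time in s.
With the tool pointing down it reaches from about 0.425 to 0.875 m from the base axis. Payload 8.4 kg.
Tool frame: the origin (TCP) lies on the centre line of the jaws, within the pads' length; the fingertips stand 8 mm ahead of it and the grasp point (between the pads) lies 11 mm behind it (tips_ahead is the distance from the TCP to the fingertips, in m); z points along the fingers, y is the direction in which the jaws open and shut (so a half turn about z gives the same grasp; the last joint's range is limited). The gripper opens to 87 mm and grips with 3 to 60 N. Pads are 19 mm wide; open, the fingers measure 117 mm over their backs; the gripper's body (75 mm by 190 mm) begins 51 mm behind the grasp point.
Start: joints at [-1.272, 0.333, 0.04, 1.465, -0.013, 1.343, -0.059], TCP at [0.252, 0.599, 0.231] pointing down, gripper open.
Joint ranges: [-2.58, 2.58], [-0.38, 2.09], [-1.3, 1.39], [0.25, 2.4], [-1.5, 4.64], [0.08, 2.09], [-2.65, 2.65]. Speed limits (rad/s): [2.22, 2.22, 2.79, 2.79, 3.14, 3.14, 3.14].

### API

Orientations are given as a unit quaternion [w, x, y, z].
In Python, from cell import * gives the robot as it stands.
- The arm moves only by the tool carry_out, never from a script. Its argument "series" is a list of rows, each an object with "claw": the opening, from -1 (shut) to 1 (fully open); "dp": the shift along the tool's x, y, z in m, a list of three; "spin": the turn about the tool's z in degrees. In form: [{"claw": claw, "dp": [tx, ty, tz], "spin": spin}, ...]. A call has 1 to 12 rows; each row is the pose to reach, as a shift and turn from the pose commanded when the call began, along the tool's axes at that moment; what a row does not reach only later rows make up. A row lasts 1/10 s, in which the tool goes at most 50 mm and 8.59 degrees, less where a joint would pass 70% of its speed; a pose out of reach is approached as far as the arm can. A call with a gripper value outside its range is refused whole. The fingers move at their own pace and stop on an object; "squeeze" is the grip in N (left out, the last holds). Time passes only in rows, so rows that repeat a pose let the fingers close. It gives the time, the measured TCP pose, the force and the opening at its end, in the units of the state.
- read_state(): the state, without advancing time (a new reading comes with each control period).
- read_camera(name): name is "side" or "top"; returns the picture (400x640x3 uint8, red, green, blue); there is no depth.
- camera_params(name): a dict with "fx", "fy", "cx", "cy" (pixels), "view" (4x4, takes a point from world to camera coordinates). Camera axes: x right, y down, z forward; pixel columns grow to the right and rows downward; lengths in m; the calibration is good to about 2 mm. A picture is of the moment at which its call begins. camera_params takes no time and is no camera call.
- job_done(): hands the job in, once; it reports no verdict.
The state is a dict: "t": time; "joints": joint angles; "joint_vel": joint speeds; "joint_torque": joint torques, N m; "position": TCP position; "tcp_rot": TCP orientation; "ft_force": force on the tool from outside, world axes, zero at the start; "wrist_torque": the same for the moment, N m; "width": finger opening in m.
Only numpy, scipy, OpenCV 4.12 (cv2) and the standard library are available. Lean on these libraries where they do the work, as an engineer would, in place of code of your own. Each camera call takes 0.05 s, during which the arm holds its last target.

### The job

Set the pin press for its shallowest depth: with a fingertip, flick the star wheel of the depth stop round by its lobes until the tallest stop screw has clicked in right under the stop rod. Then push the palm knob down with the fingertips until the rod sits on that screw, so that the pin goes into the pulley to the set depth, and let the ram rise again. Nothing needs gripping or lifting; leave the loose things on the bench where they are.

Things in the scene. Friction and masses are not known exactly. Their poses are not given: they have to be found in the camera images.
- turret_axis (a point): fixed on the bench press: point on the upright axis of the depth-stop turret, 42 mm above the bench, at mid-height of its star wheel. Axes: x = away from the press's front, y = to its left, from turret to ram, z up. The base plate (160 x 250 x 16 mm) lies below. The side towards -y, away from the ram, is free for the hand; the stop rod is over the point 34 mm from the axis towards +y.
- wheel (a point): centre of the steel star wheel, on its axis at mid-height; turns with it. Plate 34 to 50 mm above the bench: disc of 45 mm radius with six finger lobes, 16 mm wide, round ends, out to 80 mm radius; gaps between lobes 56 mm wide at 72 mm radius. Clicked in, lobes point along the press's +x, -x and every 60 deg between, so a gap faces -y.
- click (a point): roller nose of the spring plunger that clicks the wheel into six rest positions from behind, below the wheel. The wheel turns either way: about 3 to 4 N sideways on a lobe end moves it; pushed over half-way (30 deg) it springs on into the next click by itself, and springs back if let go earlier.
- turret (a joint): angle of the star wheel, rad, growing anticlockwise seen from above, unlimited: 0 (or any full turn) = tallest stop screw exactly under the stop rod; clicks every pi/3 = 1.0472. At the start it stands 1 to 5 clicks above 0, that is 1 to 3 clicks away by the shorter way.
- tall_stop (a point): domed top of the tallest of six stop screws (10 mm thick) that stand on the wheel at 34 mm radius, every 60 deg, midway between lobes; 80 mm above the bench; turns with the wheel. Heights above the wheel's top, anticlockwise from above: 30 (this one), 23, 19, 15, 11, 7 mm.
- rod_end (a point): lower end of the steel stop rod (11 mm thick) that hangs from the ram's side arm over the turret; 96 mm above the bench while the ram is up, then 16 mm above the tallest stop screw when that stands beneath; goes down with the ram
- knob_top (a point): top centre of the black mushroom palm knob (52 mm across, its nearly flat top 28 mm) on the ram, 228 mm above the bench while the ram is up; goes down with it. The ram's axis is 136 mm from the turret axis towards +y; head and column reach 187 mm height.
- ram (a joint): travel of the ram, m: 0 = up, growing downwards, at most 0.046; a spring lifts it when let go. The rod meets the tallest screw at 0.016, the next at 0.023, the others lower. Pushing takes about 3 to 5 N, and 5 N more once the punch meets the pin (after 6 to 10 mm); on the screw it stops solidly.
- pin (a joint): how far the pin is pressed in from its highest position, m, growing downwards (0 to 0.004 at the start, at most 0.045). It stays where it is pressed; too deep cannot be undone. With the ram on the tallest stop screw it reaches 0.010.
- pin_top (a point): top of the 12 mm thick steel pin started in the bore of the V-pulley on the anvil under the ram; 84 mm above the bench where joint pin reads 0 (22 mm proud of the pulley's hub), 74 mm when pressed to the set depth (12 mm proud)
- bearing_mid (a point): ball bearing ring, 52 mm across, 15 mm high, left of the press: a bystander, its middle; leave it alone
- bearing_small_mid (a point): small ball bearing ring, 42 mm across, 13 mm high, left of the press: a bystander, its middle; leave it alone
- nut_mid (a point): hexagon nut, 32 mm across, 14 mm high, in front of the press: a bystander, its middle; leave it alone
- oil_bottle_mid (a point): oil bottle with screw cap, 54 mm across, 134 mm tall, behind the press: a bystander, its middle; leave it alone
- spare_pulley_mid (a point): second V-pulley, 79 mm across, 32 mm high, lying right of the press: a bystander, its middle; leave it alone
- bolt_mid (a point): big bolt, 112 mm long, 31 mm over its head, lying right of the press: a bystander, its middle; leave it alone
- tape_measure_mid (a point): tape measure, 75 x 35 mm, 67 mm tall, far right: a bystander, its middle; leave it alone
- hammer_mid (a point): hammer, 306 mm long, lying far right: a bystander, its middle; leave it alone

How it is judged:
By the outcome, as a careful person would: the job done as asked, in the order asked, and still so for the second after the job is handed in, with the robot touching nothing.
It also fails if it takes over 58 s, if anything falls off the work surface, if the arm or the gripper's body presses on something with over 40 N, if the wrist force passes 120 N, or if a joint passes its speed limit or range.

## Working session

There is one attempt and no reset: what is moved stays moved. The work goes in short steps, Python scripts to look and compute and a tool call to move; the robot and the scene stay as the last step left them, time stands still between calls to the robot, and variables do not carry over. Pictures are saved under pics/ and viewed, and the job is handed in when it is done.

Besides the shell and the picture viewer there is one more tool, called after ">>>" as name([rows], argument=value, ...), one row to a line, values as JSON. carry_out: Moves the arm, as the interface text tells. Its arguments: {"type":"object","properties":{"series":{"type":"array"},"squeeze":{"type":"number"}},"required":["series"]}

```bash
mkdir -p pics; python3 - <<'E'
from cell import *
import cv2,numpy as np
for n in("top","side"):
    im=read_camera(n);cv2.imwrite(f"pics/{n}0.png",im[:,:,::-1])
    p=camera_params(n);print(n,p["fx"],p["fy"],p["cx"],p["cy"]);print(np.round(p["view"],4))
s=read_state();print(s["t"],s["position"],s["tcp_rot"],s["ft_force"],s["width"])
E
```

```text
top 444.0839585416618 444.0839585416618 315.6573775801335 199.11804579212054
[[ 0.01   -0.9999 -0.0126 -0.0736]
 [-0.9937 -0.0086 -0.112   0.5902]
 [ 0.1119  0.0136 -0.9936  1.189 ]
 [ 0.      0.      0.      1.    ]]
side 410.2743154085323 410.2743154085323 319.61347710752915 199.90637624782363
[[ 0.5902 -0.8072  0.0043 -0.4137]
 [-0.6445 -0.4744 -0.5997  0.4117]
 [ 0.4861  0.3512 -0.8002  0.8397]
 [ 0.      0.      0.      1.    ]]
0.1 [0.25167129 0.59884249 0.22974976] [-1.00622255e-04  1.97591729e-01  9.80284118e-01 -7.38970110e-04] [ 0.57224214 -0.05910535 -0.41478195] 0.08761230140389006
```

View pics/top0.png

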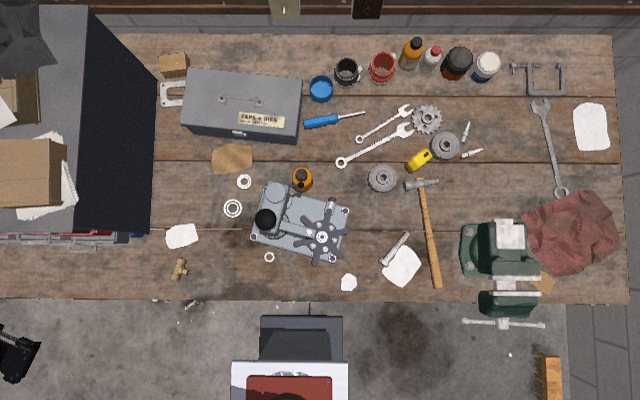

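View pics/side0.png

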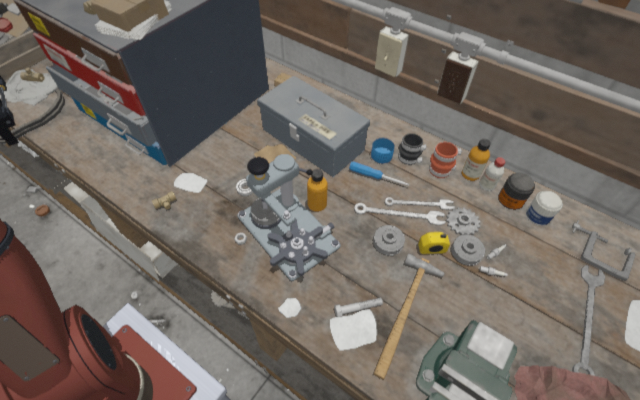

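The press is at about (300,225) in the top view, with the star wheel near (322,237) and the knob near (265,219). I'll zoom in on it.

```bash
python3 - <<'E'
import cv2
a=cv2.imread("pics/top0.png")[160:280,230:370];cv2.imwrite("pics/topz.png",cv2.resize(a,(700,600),interpolation=cv2.INTER_CUBIC))
a=cv2.imread("pics/side0.png")[150:280,225:350];cv2.imwrite("pics/sidez.png",cv2.resize(a,None,fx=4.6,fy=4.6,interpolation=cv2.INTER_CUBIC))
E
```

```text
(no output)
```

View pics/topz.png

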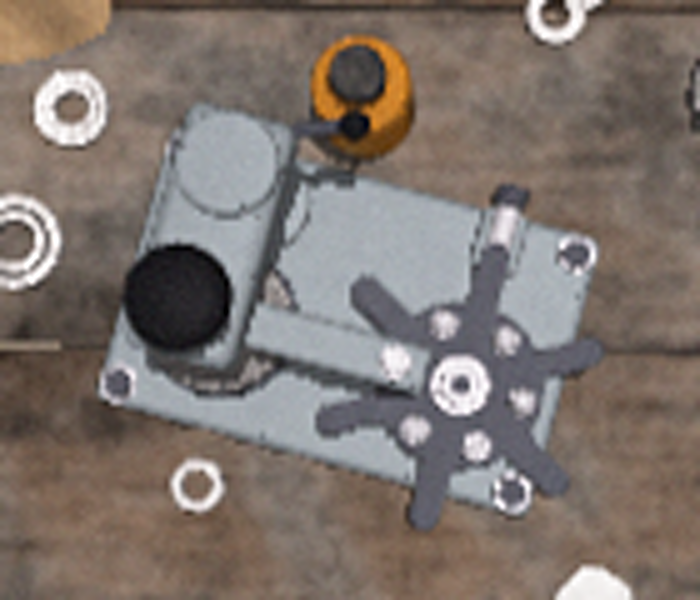

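View pics/sidez.png

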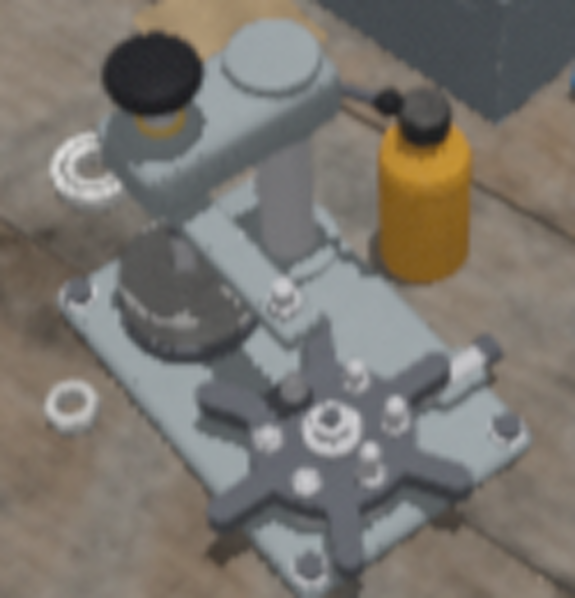

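```bash
cat > h.py <<'E'
from cell import *
import cv2,numpy as np
def ray(n,u,v):
    p=camera_params(n);V=np.array(p["view"]);R=V[:3,:3];t=V[:3,3]
    d=R.T@np.array([(u-p["cx"])/p["fx"],(v-p["cy"])/p["fy"],1.]);return -R.T@t,d/np.linalg.norm(d)
def onz(n,u,v,z):
    c,d=ray(n,u,v);return c+d*(z-c[2])/d[2]
def proj(n,P):
    p=camera_params(n);V=np.array(p["view"]);q=V[:3,:3]@np.asarray(P)+V[:3,3]
    return np.array([p["fx"]*q[0]/q[2]+p["cx"],p["fy"]*q[1]/q[2]+p["cy"]])
def tri(a,b):
    c1,d1=ray("top",*a);c2,d2=ray("side",*b)
    A=np.stack([d1,-d2],1);s=np.linalg.lstsq(A,c2-c1,rcond=None)[0]
    p,q=c1+d1*s[0],c2+d2*s[1];return (p+q)/2,np.linalg.norm(p-q)
E
python3 - <<'E'
from h import *
T=lambda x,y:((x+.5)/5-.5+230,(y+.5)/5-.5+160)
S=lambda x,y:((x+.5)/4.6-.5+225,(y+.5)/4.6-.5+150)
tips=np.array([onz("top",*T(x,y),.05)[:2] for x,y in [(603,349),(557,492),(424,527),(318,422),(357,280),(491,246)]])
(c,r)=cv2.minEnclosingCircle(tips.astype(np.float32));c2=tips.mean(0);print("tips centre",c,r,c2)
v=tips-c2;a=np.degrees(np.arctan2(v[:,1],v[:,0]));print(np.linalg.norm(v,axis=1),a,a%60)
k=onz("top",*T(178,297),.224)[:2];print("knob",k,"side",onz("side",*S(152,70),.222)[:2]);print("angle turret->knob",np.degrees(np.arctan2(*(k-c2)[::-1])),np.linalg.norm(k-c2))
print("hub",tri(T(460,383),S(332,420)))
for n,a,b in [("A",(414,430),(267,434)),("B",(477,444),(306,477)),("C",(523,400),(371,450)),("D",(509,339),(397,404)),("E",(444,322),(356,371))]:
    P,e=tri(T(*a),S(*b));d=P[:2]-c2;print(n,P.round(4),e.round(4),np.degrees(np.arctan2(d[1],d[0])),np.linalg.norm(d))
# masks of bright
for n,(x0,y0,x1,y1) in {"top":(305,215,345,258),"side":(275,220,320,262)}.items():
    im=cv2.imread(f"pics/{n}0.png")[y0:y1,x0:x1];im=cv2.resize(im,None,fx=14,fy=14,interpolation=cv2.INTER_CUBIC);cv2.imwrite(f"pics/{n}zz.png",im)
E
```

```text
tips centre (0.4883258044719696, -0.08543425053358078) 0.07911907881498337 [ 0.48753284 -0.08436177]
[0.08025567 0.0773925  0.07747433 0.07777549 0.07882309 0.0772608 ] [ -75.35331793 -136.56706673  166.84896157  105.11014291   44.44921334
  -12.7536032 ] [44.64668207 43.43293327 46.84896157 45.11014291 44.44921334 47.2463968 ]
knob [0.52215289 0.04535159] side [0.52261412 0.04516148]
angle turret->knob 75.0562860285548 0.1342538842981444
hub (array([ 0.48876948, -0.08556754,  0.06263093]), np.float64(0.0008021830945124308))
A [ 0.4637 -0.0613  0.058 ] 0.0009 135.89774297555812 0.033131552123547195
B [ 0.4562 -0.0944  0.0578] 0.0004 -162.15773926972636 0.03290334707512204
C [ 0.4798 -0.1187  0.0774] 0.0009 -102.67378919704923 0.035200871539653546
D [ 0.5119 -0.1113  0.0731] 0.0009 -47.83910590812446 0.03629015016318474
E [ 0.5211 -0.0767  0.0616] 0.0006 12.863360228013603 0.03444209126725285
```

View pics/topzz.png

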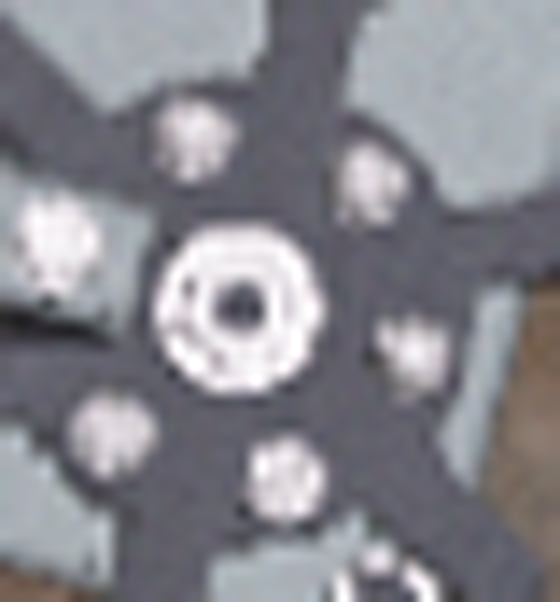

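View pics/sidezz.png

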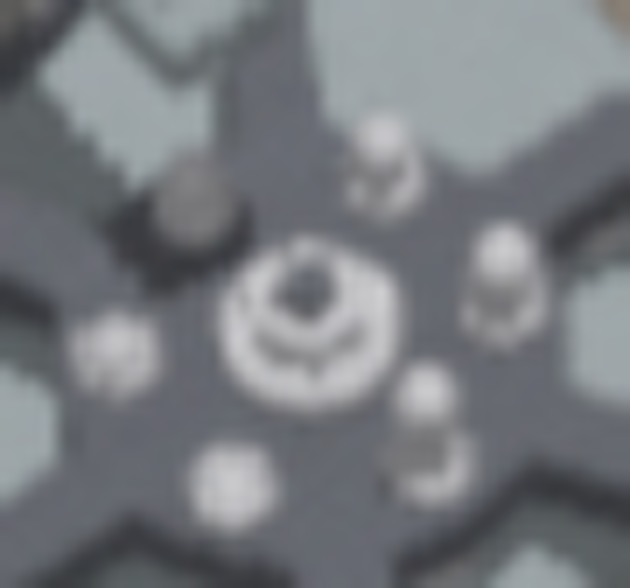

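The hexagon of screws, read anticlockwise, shows a large jump from B (shortest, press angle about 210°) to C (about 77–80 mm, on the far side from the rod). So C is the tallest and the turret stands 3 clicks off. The rod hides screw F. The wheel centre is near (0.488,-0.085) and the press yaw is about -15°. I'll plan the approach from there.

```bash
cat >> h.py <<'E'
C=np.array([.4883,-.0853]);YAW=np.radians(-15)
def press(x,y):
    c,s=np.cos(YAW),np.sin(YAW);return C+np.array([c*x-s*y,s*x+c*y])
def toolR(s):
    from scipy.spatial.transform import Rotation as Ro
    w,x,y,z=s["tcp_rot"];return Ro.from_quat([x,y,z,w]).as_matrix()
def rel(P,ref=None,yang=None):
    s=read_state();R=toolR(s);p=np.array(s["position"]) if ref is None else ref
    d=R.T@(np.array(P)-p);ya=np.degrees(np.arctan2(R[1,1],R[0,1]))
    return d.round(4),(None if yang is None else round(ya-yang,2)),round(ya,2)
E
python3 - <<'E'
from h import *
print("cabinet",onz("top",153,232,0),onz("top",90,5,.3),onz("top",78,232,.3))
print(rel([.36,.30,.31],yang=-15)); 
for a in (270,285,300,315,330):
    print(a,press(.072*np.cos(np.radians(a)),.072*np.sin(np.radians(a))))
E
```

```text
cabinet [ 4.97506246e-01  3.89293473e-01 -2.22044605e-16] [1.00016698 0.44538989 0.3       ] [0.48554061 0.43660688 0.3       ]
(array([-0.2156, -0.2337, -0.0799]), np.float64(82.21), np.float64(67.21))
270 [ 0.46966503 -0.15484666]
285 [ 0.4883 -0.1573]
300 [ 0.50693497 -0.15484666]
315 [ 0.5243     -0.14765383]
330 [ 0.53921169 -0.13621169]
```

>>> carry_out([
  {"claw":-1,"dp":[-0.01,-0.01,-0.03],"spin":4},
  {"claw":-1,"dp":[-0.035,-0.035,-0.06],"spin":10},
  {"claw":-1,"dp":[-0.065,-0.07,-0.08],"spin":18},
  {"claw":-1,"dp":[-0.095,-0.1,-0.08],"spin":26},
  {"claw":-1,"dp":[-0.125,-0.135,-0.08],"spin":34},
  {"claw":-1,"dp":[-0.155,-0.165,-0.08],"spin":42},
  {"claw":-1,"dp":[-0.185,-0.2,-0.08],"spin":50},
  {"claw":-1,"dp":[-0.205,-0.22,-0.08],"spin":58},
  {"claw":-1,"dp":[-0.215,-0.234,-0.08],"spin":66},
  {"claw":-1,"dp":[-0.215,-0.234,-0.08],"spin":74},
  {"claw":-1,"dp":[-0.215,-0.234,-0.08],"spin":82},
])

```text
t: 1.2
position: [0.3595, 0.2994, 0.3105]
tcp_rot: [-0.0, 0.794, 0.607, -0.0]
ft_force: [-0.6, 1.3, -0.6]
width: 0.0069
```

```bash
python3 - <<'E'
from h import *
s=read_state();print(s["t"],s["position"],s["joints"],s["ft_force"],s["width"])
print(rel([.4697,-.1548,.31],yang=-15))
E
```

```text
1.2 [0.35947793 0.29941682 0.3105041 ] [-1.05663383 -0.08621128  0.25017777  1.76897321  0.02114691  1.45622877
 -1.07501127] [-0.64823913  1.34835764 -0.6170715 ] 0.006947242663301308
(array([-4.094e-01,  2.254e-01,  4.000e-04]), np.float64(-0.2), np.float64(-15.2))
```

>>> carry_out([
  {"claw":-1,"dp":[-0.02,0.011,0],"spin":0},
  {"claw":-1,"dp":[-0.055,0.03,0],"spin":0},
  {"claw":-1,"dp":[-0.095,0.052,0],"spin":0},
  {"claw":-1,"dp":[-0.135,0.075,0],"spin":0},
  {"claw":-1,"dp":[-0.175,0.097,0],"spin":0},
  {"claw":-1,"dp":[-0.215,0.12,0],"spin":0},
  {"claw":-1,"dp":[-0.255,0.14,0],"spin":0},
  {"claw":-1,"dp":[-0.295,0.163,0],"spin":0},
  {"claw":-1,"dp":[-0.335,0.185,0],"spin":0},
  {"claw":-1,"dp":[-0.37,0.205,0],"spin":0},
  {"claw":-1,"dp":[-0.4,0.22,0],"spin":0},
  {"claw":-1,"dp":[-0.41,0.225,0],"spin":0},
])

```text
t: 2.4
position: [0.4719, -0.1576, 0.3106]
tcp_rot: [0.0, 0.794, 0.608, -0.0]
ft_force: [-0.7, -0.3, -0.5]
width: 0.0008
```

>>> carry_out([
  {"claw":-1,"dp":[0,0,0.02],"spin":0},
  {"claw":-1,"dp":[0,0,0.06],"spin":0},
  {"claw":-1,"dp":[0,0,0.1],"spin":0},
  {"claw":-1,"dp":[0,0,0.14],"spin":0},
  {"claw":-1,"dp":[0,0,0.17],"spin":0},
  {"claw":-1,"dp":[0,0,0.19],"spin":0},
  {"claw":-1,"dp":[0,0,0.2],"spin":0},
  {"claw":-1,"dp":[0,0,0.2],"spin":0},
])

```text
t: 3.2
position: [0.4714, -0.1536, 0.1097]
tcp_rot: [-0.001, 0.792, 0.61, -0.001]
ft_force: [-0.1, 0.0, 0.9]
width: 0.0004
```

```bash
python3 - <<'E'
from h import *
s=read_state();print(s["t"],s["position"],s["joints"],s["ft_force"],s["width"])
print(rel([.4697,-.1548,.044],yang=-15))
for n,(x0,y0,x1,y1) in {"top":(230,160,390,280),"side":(200,130,360,290)}.items():
    im=read_camera(n)[y0:y1,x0:x1,::-1];cv2.imwrite(f"pics/{n}1.png",cv2.resize(im,None,fx=3.6,fy=3.6,interpolation=cv2.INTER_CUBIC))
E
```

```text
3.2 [ 0.47138405 -0.15363839  0.10967825] [-0.66015448  0.17362423  0.97532852  2.01400643 -0.16546727  1.03763479
  0.13463854] [-0.11271254  0.04781553  0.91119635] 0.00044448596916129554
(array([-0.0015, -0.0012,  0.0657]), np.float64(0.19), np.float64(-14.81))
```

View pics/top1.png

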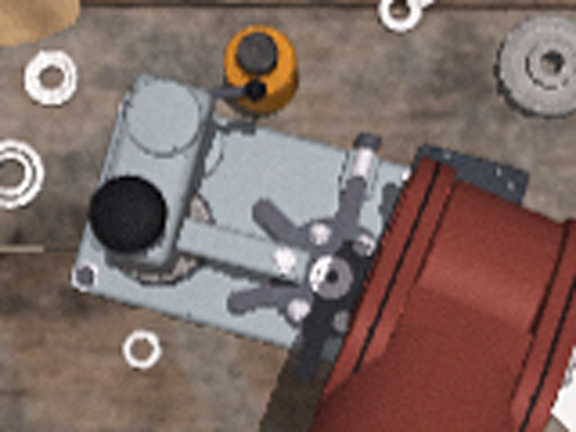

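View pics/side1.png

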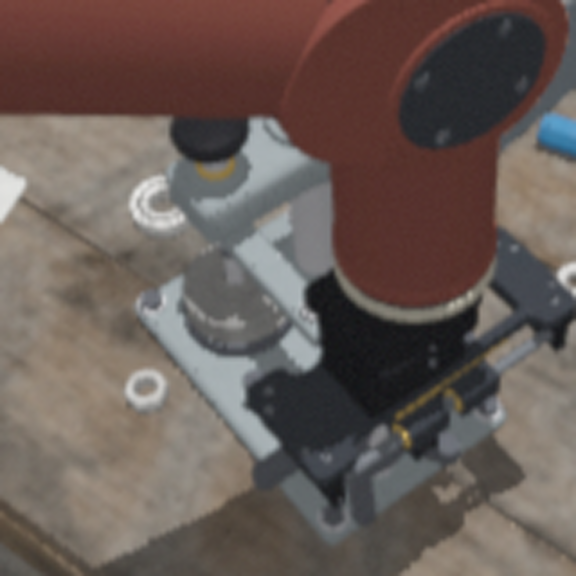

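Clear all round. Lowering into the -y gap.

>>> carry_out([
  {"claw":-1,"dp":[0,-0.001,0.02],"spin":0},
  {"claw":-1,"dp":[0,-0.001,0.04],"spin":0},
  {"claw":-1,"dp":[0,-0.001,0.055],"spin":0},
  {"claw":-1,"dp":[0,-0.001,0.063],"spin":0},
  {"claw":-1,"dp":[0,-0.001,0.066],"spin":0},
  {"claw":-1,"dp":[0,-0.001,0.066],"spin":0},
])

```text
t: 3.9
position: [0.4717, -0.1535, 0.0451]
tcp_rot: [0.0, 0.792, 0.61, 0.0]
ft_force: [0.5, 0.5, 0.8]
width: 0.0002
```

```bash
python3 - <<'E'
from h import *
s=read_state();print(s["t"],s["position"],s["ft_force"])
c0=press(0,-.072);p0=np.array([*c0,s["position"][2]])
for a in (270,280,290,300,310,320,330): print(a,rel([*press(.072*np.cos(np.radians(a)),.072*np.sin(np.radians(a))),p0[2]],ref=p0,yang=-15))
print(rel(p0))
E
```

```text
3.9 [ 0.47168418 -0.15353379  0.04514743] [0.52332312 0.51663969 0.78647817]
270 (array([0., 0., 0.]), np.float64(0.21), np.float64(-14.79))
280 (array([0.001 , 0.0125, 0.    ]), np.float64(0.21), np.float64(-14.79))
290 (array([0.0043, 0.0246, 0.    ]), np.float64(0.21), np.float64(-14.79))
300 (array([0.0095, 0.036 , 0.    ]), np.float64(0.21), np.float64(-14.79))
310 (array([0.0167, 0.0463, 0.    ]), np.float64(0.21), np.float64(-14.79))
320 (array([0.0255, 0.0552, 0.    ]), np.float64(0.21), np.float64(-14.79))
330 (array([0.0358, 0.0625, 0.0001]), np.float64(0.21), np.float64(-14.79))
(array([-0.0018, -0.0016, -0.    ]), None, np.float64(-14.79))
```

>>> carry_out([
  {"claw":-1,"dp":[0,0.006,0],"spin":0},
  {"claw":-1,"dp":[0.001,0.0125,0],"spin":0},
  {"claw":-1,"dp":[0.002,0.0185,0],"spin":0},
  {"claw":-1,"dp":[0.004,0.0245,0],"spin":0},
  {"claw":-1,"dp":[0.0065,0.0305,0],"spin":0},
  {"claw":-1,"dp":[0.0095,0.036,0],"spin":0},
  {"claw":-1,"dp":[0.013,0.0415,0],"spin":0},
  {"claw":-1,"dp":[0.0165,0.0465,0],"spin":0},
  {"claw":-1,"dp":[0.021,0.051,0],"spin":0},
  {"claw":-1,"dp":[0.0255,0.055,0],"spin":0},
  {"claw":-1,"dp":[0.0305,0.059,0],"spin":0},
  {"claw":-1,"dp":[0.0345,0.061,0],"spin":0},
])

```text
t: 5.1
position: [0.54, -0.1351, 0.0447]
tcp_rot: [0.0, 0.792, 0.61, 0.0]
ft_force: [0.3, 0.8, 0.4]
width: 0.0004
```

>>> carry_out([
  {"claw":-1,"dp":[0,0,0],"spin":0},
  {"claw":-1,"dp":[0,0,0],"spin":0},
  {"claw":-1,"dp":[0,0,0],"spin":0},
])

```text
t: 5.4
position: [0.5388, -0.1358, 0.0446]
tcp_rot: [-0.0, 0.792, 0.61, -0.0]
ft_force: [-0.6, 0.8, -1.0]
width: 0.0007
```

```bash
python3 - <<'E'
from h import *
s=read_state();print(s["t"],s["position"],s["ft_force"])
d=np.array(s["position"])[:2]-C;print(np.degrees(np.arctan2(d[1],d[0]))+15,np.linalg.norm(d))
for n,(x0,y0,x1,y1) in {"top":(230,160,390,280),"side":(200,130,360,290)}.items():
    im=read_camera(n)[y0:y1,x0:x1,::-1];cv2.imwrite(f"pics/{n}2.png",cv2.resize(im,None,fx=3.6,fy=3.6,interpolation=cv2.INTER_CUBIC))
E
```

```text
5.4 [ 0.53879743 -0.13582532  0.04457971] [-0.57531182  0.7629025  -0.95173991]
-30.01581529275569 0.07143387496250365
```

View pics/top2.png

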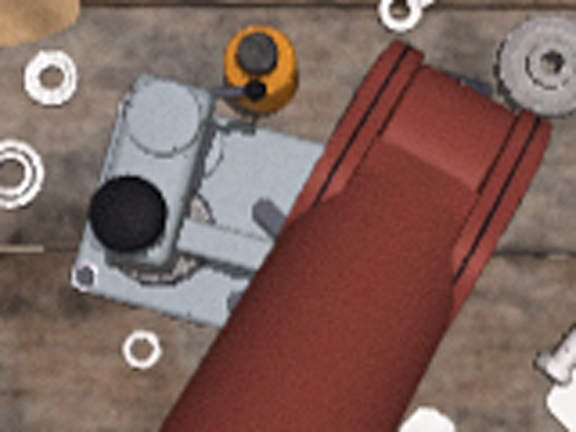

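View pics/side2.png

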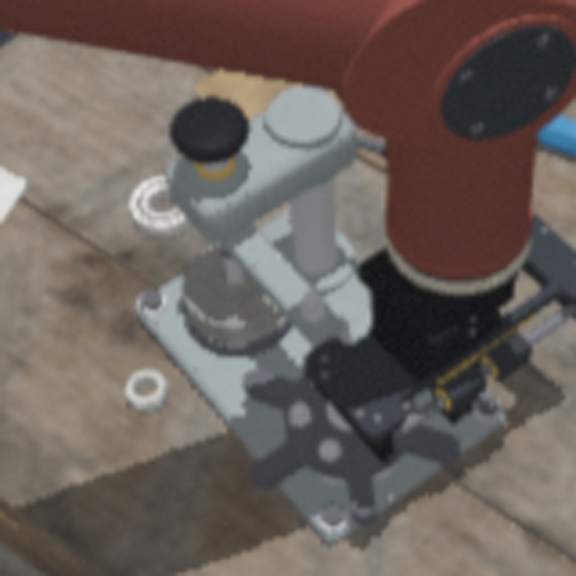

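One click is done and the lobes stand in rest directions. Lifting 30 mm, going back, and entering the gap again.

>>> carry_out([
  {"claw":-1,"dp":[0,0,-0.015],"spin":0},
  {"claw":-1,"dp":[0,0,-0.03],"spin":0},
  {"claw":-1,"dp":[-0.005,-0.005,-0.035],"spin":0},
  {"claw":-1,"dp":[-0.02,-0.025,-0.035],"spin":0},
  {"claw":-1,"dp":[-0.03,-0.045,-0.035],"spin":0},
  {"claw":-1,"dp":[-0.0345,-0.061,-0.035],"spin":0},
  {"claw":-1,"dp":[-0.0345,-0.061,-0.035],"spin":0},
  {"claw":-1,"dp":[-0.0345,-0.061,-0.03],"spin":0},
  {"claw":-1,"dp":[-0.0345,-0.061,-0.015],"spin":0},
  {"claw":-1,"dp":[-0.0345,-0.061,0],"spin":0},
  {"claw":-1,"dp":[-0.0345,-0.061,0],"spin":0},
])

```text
t: 6.6
position: [0.4709, -0.1531, 0.0431]
tcp_rot: [-0.0, 0.792, 0.61, -0.001]
ft_force: [0.3, -0.4, -0.5]
width: 0.0007
```

>>> carry_out([
  {"claw":-1,"dp":[0,0.006,0],"spin":0},
  {"claw":-1,"dp":[0.001,0.0125,0],"spin":0},
  {"claw":-1,"dp":[0.002,0.0185,0],"spin":0},
  {"claw":-1,"dp":[0.004,0.0245,0],"spin":0},
  {"claw":-1,"dp":[0.0065,0.0305,0],"spin":0},
  {"claw":-1,"dp":[0.0095,0.036,0],"spin":0},
  {"claw":-1,"dp":[0.013,0.0415,0],"spin":0},
  {"claw":-1,"dp":[0.0165,0.0465,0],"spin":0},
  {"claw":-1,"dp":[0.021,0.051,0],"spin":0},
  {"claw":-1,"dp":[0.0255,0.055,0],"spin":0},
  {"claw":-1,"dp":[0.0305,0.059,0],"spin":0},
  {"claw":-1,"dp":[0.0345,0.061,0],"spin":0},
])

```text
t: 7.8
position: [0.54, -0.1351, 0.0448]
tcp_rot: [0.0, 0.792, 0.61, 0.0]
ft_force: [0.4, 0.4, -0.3]
width: 0.0002
```

>>> carry_out([
  {"claw":-1,"dp":[0,0,0],"spin":0},
  {"claw":-1,"dp":[0,0,0],"spin":0},
  {"claw":-1,"dp":[0,0,0],"spin":0},
])

```text
t: 8.1
position: [0.5388, -0.1359, 0.0446]
tcp_rot: [0.0, 0.792, 0.61, -0.0]
ft_force: [-0.7, -0.6, 0.0]
width: 0.0005
```

```bash
python3 - <<'E'
from h import *
s=read_state();print(s["t"],s["position"],s["ft_force"])
d=np.array(s["position"])[:2]-C;print(np.degrees(np.arctan2(d[1],d[0]))+15,np.linalg.norm(d))
for n,(x0,y0,x1,y1) in {"side":(200,130,360,290)}.items():
    im=read_camera(n)[y0:y1,x0:x1,::-1];cv2.imwrite(f"pics/{n}3.png",cv2.resize(im,None,fx=3.6,fy=3.6,interpolation=cv2.INTER_CUBIC))
E
```

```text
8.1 [ 0.53881412 -0.13585142  0.04458257] [-0.72884981 -0.56059292  0.02503348]
-30.021147597386147 0.07146413312626139
```

View pics/side3.png

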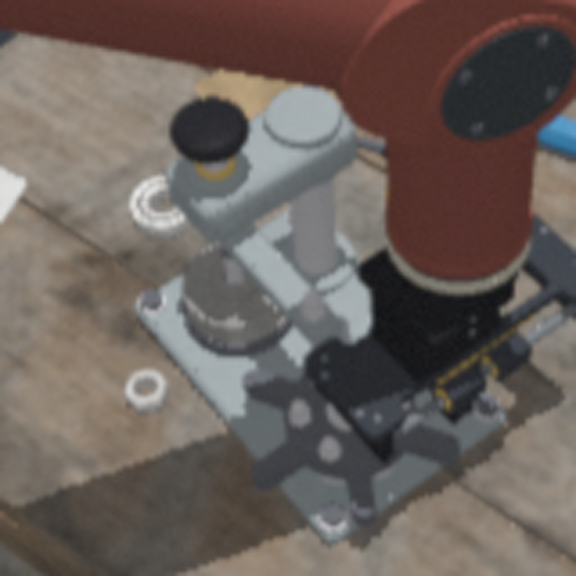

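>>> carry_out([
  {"claw":-1,"dp":[0,0,-0.015],"spin":0},
  {"claw":-1,"dp":[0,0,-0.03],"spin":0},
  {"claw":-1,"dp":[-0.005,-0.005,-0.035],"spin":0},
  {"claw":-1,"dp":[-0.02,-0.025,-0.035],"spin":0},
  {"claw":-1,"dp":[-0.03,-0.045,-0.035],"spin":0},
  {"claw":-1,"dp":[-0.0345,-0.061,-0.035],"spin":0},
  {"claw":-1,"dp":[-0.0345,-0.061,-0.035],"spin":0},
  {"claw":-1,"dp":[-0.0345,-0.061,-0.03],"spin":0},
  {"claw":-1,"dp":[-0.0345,-0.061,-0.015],"spin":0},
  {"claw":-1,"dp":[-0.0345,-0.061,0],"spin":0},
  {"claw":-1,"dp":[-0.0345,-0.061,0],"spin":0},
])

```text
t: 9.25
position: [0.4709, -0.1531, 0.0431]
tcp_rot: [-0.0, 0.792, 0.61, -0.001]
ft_force: [0.4, -0.2, 1.1]
width: 0.0005
```

>>> carry_out([
  {"claw":-1,"dp":[0,0.006,0],"spin":0},
  {"claw":-1,"dp":[0.001,0.0125,0],"spin":0},
  {"claw":-1,"dp":[0.002,0.0185,0],"spin":0},
  {"claw":-1,"dp":[0.004,0.0245,0],"spin":0},
  {"claw":-1,"dp":[0.0065,0.0305,0],"spin":0},
  {"claw":-1,"dp":[0.0095,0.036,0],"spin":0},
  {"claw":-1,"dp":[0.013,0.0415,0],"spin":0},
  {"claw":-1,"dp":[0.0165,0.0465,0],"spin":0},
  {"claw":-1,"dp":[0.021,0.051,0],"spin":0},
  {"claw":-1,"dp":[0.0255,0.055,0],"spin":0},
  {"claw":-1,"dp":[0.0305,0.059,0],"spin":0},
  {"claw":-1,"dp":[0.0345,0.061,0],"spin":0},
])

```text
t: 10.45
position: [0.5399, -0.1351, 0.0447]
tcp_rot: [0.0, 0.792, 0.61, 0.0]
ft_force: [0.1, -0.4, -0.2]
width: 0.0005
```

>>> carry_out([
  {"claw":-1,"dp":[0,0,0],"spin":0},
  {"claw":-1,"dp":[0,0,0],"spin":0},
  {"claw":-1,"dp":[0,0,-0.02],"spin":0},
  {"claw":-1,"dp":[0,0,-0.06],"spin":0},
  {"claw":-1,"dp":[0,0,-0.1],"spin":0},
  {"claw":-1,"dp":[0,0,-0.14],"spin":0},
  {"claw":-1,"dp":[0,0,-0.18],"spin":0},
  {"claw":-1,"dp":[0,0,-0.22],"spin":0},
  {"claw":-1,"dp":[0,0,-0.25],"spin":0},
  {"claw":-1,"dp":[0,0,-0.26],"spin":0},
])

```text
t: 11.45
position: [0.5398, -0.1365, 0.3076]
tcp_rot: [0.001, 0.792, 0.61, 0.002]
ft_force: [-0.2, -0.3, -0.1]
width: 0.0002
```

```bash
python3 - <<'E'
from h import *
s=read_state();print(s["t"],s["position"],s["ft_force"])
for n,(x0,y0,x1,y1) in {"side":(225,150,350,280),"top":(230,160,370,280)}.items():
    im=read_camera(n)[y0:y1,x0:x1,::-1];cv2.imwrite(f"pics/{n}4.png",cv2.resize(im,None,fx=4.6,fy=4.6,interpolation=cv2.INTER_CUBIC))
print(rel([.5228,.0456,.30],yang=-15))
E
```

```text
11.45 [ 0.53975122 -0.13647543  0.30763209] [-0.21001658 -0.27009225 -0.07403876]
(array([ 0.1713, -0.0625,  0.0055]), np.float64(0.19), np.float64(-14.81))
```

View pics/side4.png

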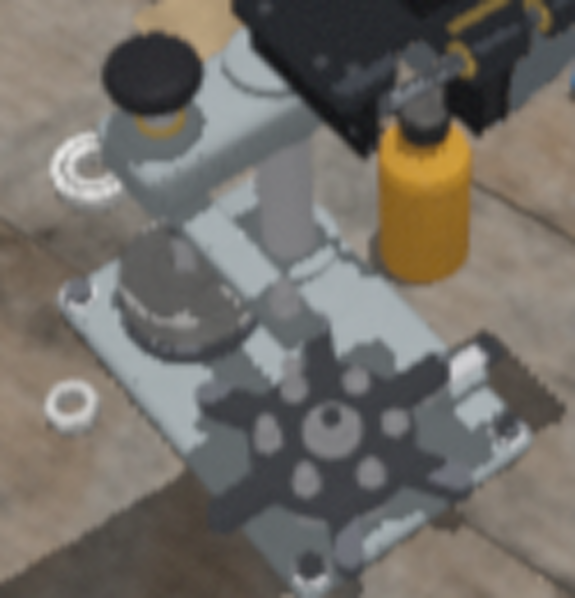

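View pics/top4.png

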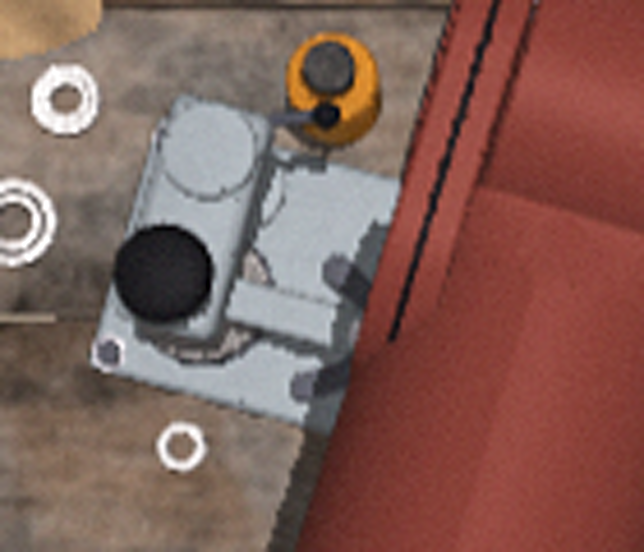

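```bash
python3 - <<'E'
from h import *
im=read_camera("side")
a=cv2.resize(im[220:265,272:322,::-1],None,fx=12,fy=12,interpolation=cv2.INTER_CUBIC);a=cv2.convertScaleAbs(a,alpha=1.7,beta=0);
H=[.08,.073,.069,.065,.061,.057]
for sh,col in ((0,(0,255,0)),(1,(0,0,255)),(5,(255,0,0))):
  for k in range(6):
    th=np.radians(90+60*k);P=[*press(.034*np.cos(th),.034*np.sin(th)),H[(k+sh)%6]]
    u,v=proj("side",P); cv2.circle(a,(int((u-272+.5)*12),int((v-220+.5)*12)),4,col,-1)
cv2.imwrite("pics/chk.png",a)
E
```

```text
(no output)
```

View pics/chk.png

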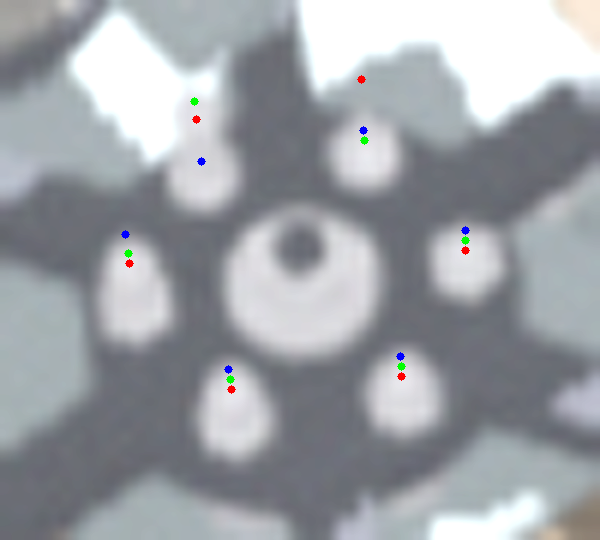

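The green marks (tallest screw under the rod) fit all the screws. The column below the rod now reaches up to the 80 mm mark, where it was a short screw before. Next, the knob.

>>> carry_out([
  {"claw":-1,"dp":[0.02,-0.007,0],"spin":0},
  {"claw":-1,"dp":[0.06,-0.022,0],"spin":0},
  {"claw":-1,"dp":[0.1,-0.036,0],"spin":0},
  {"claw":-1,"dp":[0.135,-0.049,0],"spin":0},
  {"claw":-1,"dp":[0.16,-0.058,0],"spin":0},
  {"claw":-1,"dp":[0.171,-0.0625,0],"spin":0},
  {"claw":-1,"dp":[0.171,-0.0625,0.015],"spin":0},
  {"claw":-1,"dp":[0.171,-0.0625,0.035],"spin":0},
  {"claw":-1,"dp":[0.171,-0.0625,0.05],"spin":0},
  {"claw":-1,"dp":[0.171,-0.0625,0.058],"spin":0},
  {"claw":-1,"dp":[0.171,-0.0625,0.06],"spin":0},
  {"claw":-1,"dp":[0.171,-0.0625,0.06],"spin":0},
])

```text
t: 12.8
position: [0.5222, 0.0451, 0.2444]
tcp_rot: [0.0, 0.792, 0.61, -0.0]
ft_force: [-0.7, 0.2, -0.0]
width: 0.0004
```

```bash
python3 - <<'E'
from h import *
s=read_state();print(s["t"],s["position"],s["ft_force"])
for n,(x0,y0,x1,y1) in {"side":(225,130,350,280)}.items():
    im=read_camera(n)[y0:y1,x0:x1,::-1];cv2.imwrite(f"pics/{n}5.png",cv2.resize(im,None,fx=4,fy=4,interpolation=cv2.INTER_CUBIC))
print(rel([.5228,.0456,.236],yang=-15))
E
```

```text
12.8 [0.52224747 0.04510875 0.24443414] [-0.73185899  0.20811518 -0.0217516 ]
(array([0.0004, 0.0002, 0.0089]), np.float64(0.17), np.float64(-14.83))
```

View pics/side5.png

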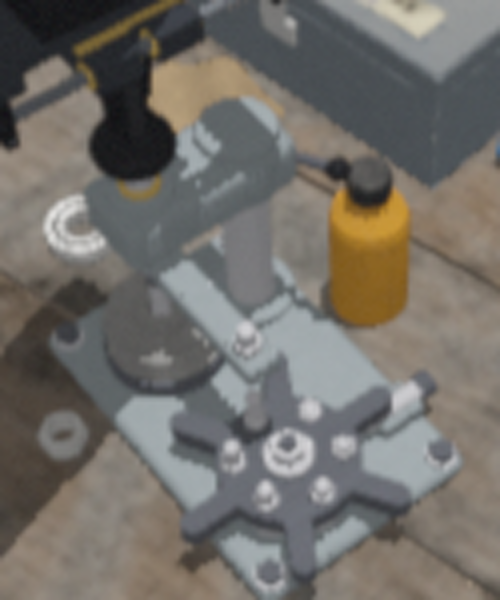

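The tips stand over the knob centre and the tall screw is visible at (255,405) below the rod. Pressing slowly.

>>> carry_out([
  {"claw":-1,"dp":[0,0,0.004],"spin":0},
  {"claw":-1,"dp":[0,0,0.007],"spin":0},
  {"claw":-1,"dp":[0,0,0.009],"spin":0},
  {"claw":-1,"dp":[0,0,0.011],"spin":0},
  {"claw":-1,"dp":[0,0,0.013],"spin":0},
  {"claw":-1,"dp":[0,0,0.015],"spin":0},
  {"claw":-1,"dp":[0,0,0.017],"spin":0},
  {"claw":-1,"dp":[0,0,0.019],"spin":0},
  {"claw":-1,"dp":[0,0,0.021],"spin":0},
  {"claw":-1,"dp":[0,0,0.021],"spin":0},
])

```text
t: 13.85
position: [0.5224, 0.0457, 0.2238]
tcp_rot: [-0.0, 0.792, 0.61, 0.0]
ft_force: [-2.0, -0.2, 7.5]
width: 0.0001
```

>>> carry_out([
  {"claw":-1,"dp":[0,0,0.001],"spin":0},
  {"claw":-1,"dp":[0,0,0.002],"spin":0},
  {"claw":-1,"dp":[0,0,0.003],"spin":0},
  {"claw":-1,"dp":[0,0,0.003],"spin":0},
])

```text
t: 14.25
position: [0.5224, 0.0457, 0.2209]
tcp_rot: [-0.0, 0.792, 0.61, 0.0]
ft_force: [-3.3, -0.2, 8.7]
width: 0.0005
```

>>> carry_out([
  {"claw":-1,"dp":[0,0,0.001],"spin":0},
  {"claw":-1,"dp":[0,0,0.001],"spin":0},
])

```text
t: 14.45
position: [0.5224, 0.0457, 0.2201]
tcp_rot: [-0.0, 0.792, 0.61, 0.0]
ft_force: [-4.1, -0.2, 10.9]
width: 0.0005
```

>>> carry_out([
  {"claw":-1,"dp":[0,0,0.001],"spin":0},
  {"claw":-1,"dp":[0,0,0.001],"spin":0},
])

```text
t: 14.65
position: [0.5225, 0.0457, 0.2197]
tcp_rot: [-0.0, 0.792, 0.61, 0.0]
ft_force: [-7.5, 0.0, 18.0]
width: 0.0006
```

>>> carry_out([
  {"claw":-1,"dp":[0,0,0.001],"spin":0},
  {"claw":-1,"dp":[0,0,0.001],"spin":0},
  {"claw":-1,"dp":[0,0,0.001],"spin":0},
])

```text
t: 14.95
position: [0.5225, 0.0458, 0.2195]
tcp_rot: [-0.0, 0.792, 0.61, 0.001]
ft_force: [-10.0, -0.4, 25.1]
width: 0.0005
```

```bash
python3 - <<'E'
from h import *
s=read_state();print(s["t"],s["position"],s["ft_force"])
for n,(x0,y0,x1,y1) in {"side":(225,130,350,280)}.items():
    im=read_camera(n)[y0:y1,x0:x1,::-1];cv2.imwrite(f"pics/{n}6.png",cv2.resize(im,None,fx=4,fy=4,interpolation=cv2.INTER_CUBIC))
E
```

```text
14.95 [0.52253168 0.04575598 0.21947182] [-9.95077068 -0.42358533 25.09709581]
```

View pics/side6.png

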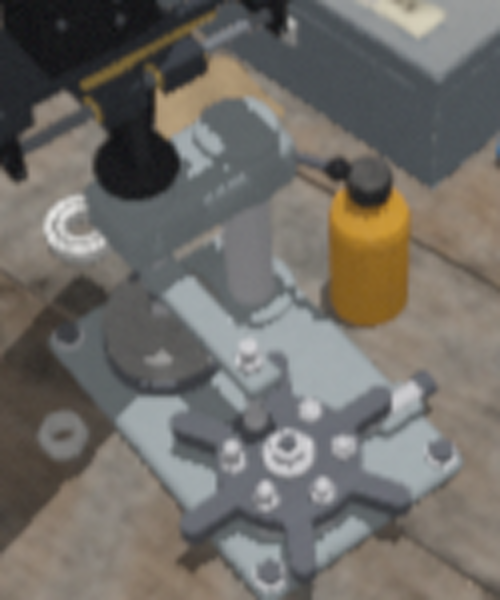

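The ram stopped solidly: force rose from 9 to 25 N within about 1.4 mm at 16.5 mm of travel. Now letting it rise and retreating.

>>> carry_out([
  {"claw":-1,"dp":[0,0,-0.004],"spin":0},
  {"claw":-1,"dp":[0,0,-0.008],"spin":0},
  {"claw":-1,"dp":[0,0,-0.012],"spin":0},
  {"claw":-1,"dp":[0,0,-0.017],"spin":0},
  {"claw":-1,"dp":[0,0,-0.022],"spin":0},
  {"claw":-1,"dp":[0,0,-0.03],"spin":0},
  {"claw":-1,"dp":[0,0,-0.05],"spin":0},
  {"claw":-1,"dp":[0,0,-0.08],"spin":0},
  {"claw":-1,"dp":[0,0,-0.1],"spin":0},
  {"claw":-1,"dp":[-0.03,-0.01,-0.1],"spin":0},
  {"claw":-1,"dp":[-0.06,-0.02,-0.1],"spin":0},
  {"claw":-1,"dp":[-0.06,-0.02,-0.1],"spin":0},
])

```text
t: 16.2
position: [0.4863, -0.0114, 0.3181]
tcp_rot: [-0.001, 0.794, 0.608, 0.0]
ft_force: [0.9, -0.3, -0.2]
width: 0.0005
```

>>> carry_out([
  {"claw":-1,"dp":[-0.03,0.0,0],"spin":0},
  {"claw":-1,"dp":[-0.07,0.0,0],"spin":0},
  {"claw":-1,"dp":[-0.11,0.0,0],"spin":0},
  {"claw":-1,"dp":[-0.15,0.0,0],"spin":0},
  {"claw":-1,"dp":[-0.19,0,0],"spin":0},
  {"claw":-1,"dp":[-0.22,0,0],"spin":0},
  {"claw":-1,"dp":[-0.24,0,0],"spin":0},
  {"claw":-1,"dp":[-0.25,0,0],"spin":0},
  {"claw":-1,"dp":[-0.25,0,0],"spin":0},
])

```text
t: 17.1
position: [0.4236, -0.2497, 0.3177]
tcp_rot: [-0.0, 0.793, 0.61, 0.0]
ft_force: [0.2, 0.9, 0.2]
width: 0.0004
```

```bash
python3 - <<'E'
from h import *
s=read_state();print(s["t"],s["position"],s["ft_force"])
for n,(x0,y0,x1,y1) in {"side":(225,150,350,280),"top":(230,160,370,280)}.items():
    im=read_camera(n)[y0:y1,x0:x1,::-1];cv2.imwrite(f"pics/{n}7.png",cv2.resize(im,None,fx=4.6,fy=4.6,interpolation=cv2.INTER_CUBIC))
E
```

```text
17.1 [ 0.42356273 -0.24965328  0.31771599] [0.18222839 0.91578528 0.22904769]
```

View pics/side7.png

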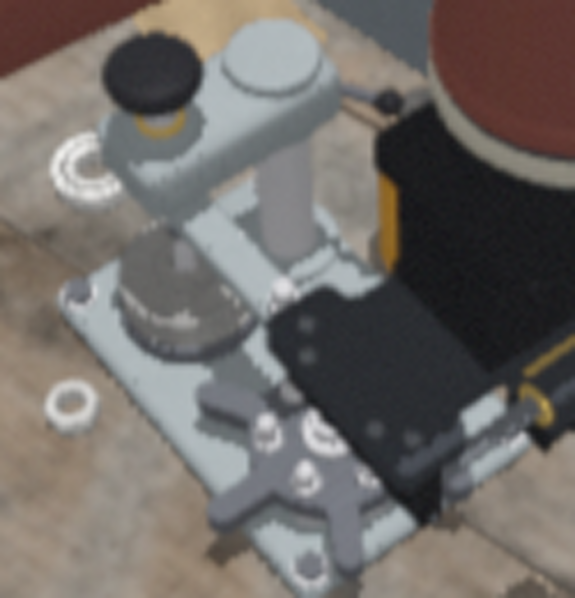

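View pics/top7.png

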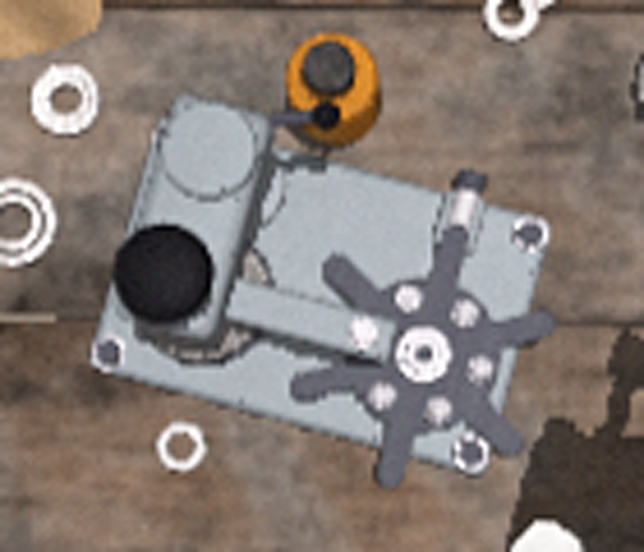

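```bash
python3 - <<'E'
from cell import *
print(job_done())
E
```

```text
the job is handed in; nothing more can be done
None
```

I set the press to its shallowest depth, pressed the pin and handed the job in at about 17 s of the 58 s allowed.

**What I did:**
- The tallest stop screw started opposite the rod, three clicks away. Three strokes of the closed fingertips on the lobes, anticlockwise, brought it under the rod.
- I then pushed the knob down slowly with the fingertips until the ram stopped, and let it rise.

**What the last checks showed:**
- **Stop screw:** before pressing, the side view matched the tallest screw under the rod. That rests on the heights of the visible screws and the tall column below the rod.
- **Pressing:** the ram stopped firmly at about 16 mm of travel. The force rose from 9 to 25 N over the last 1.4 mm, with up to 10 N sideways.
- **Afterwards:** the ram is up, the wheel is still clicked in, and the bystanders near the press look unmoved. The last crops don't show the tape measure, hammer, bolt or spare pulley.

**Not confirmed:** I did not measure the pin itself in the images. Its depth is inferred from the solid stop. My first rough height readings of the screws were also up to 7 mm off the stated values, although their order was clear.

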